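# Size a sample tube in the ring gauge

## Task

Size the blue-capped tube in the ring gauge: lay it lengthwise on the gauge's V rail in front of the rings, round end towards them, and let go of it. Then push it along from its cap end, without gripping it, through the shrinking rings until one stops it; do not force it, and leave it lying there, up against that ring, for the reading. Leave the other tubes and glassware where they are.

Things in the scene. Friction and masses are not known exactly. Their poses are not given: they have to be found in the camera images.
- gauge: Tube sizing gauge, fixed: grey base plate (335 x 84 mm, top at 16 mm), steel V rail along its middle, four upright steel rings in line over the rail, bores shrinking. Origin: on the bench under the rail's middle line, at the front face of the first (largest) ring. +x runs along the rail in the direction of pushing, towards the smaller rings; z up.
- rail (a point): Point on the bottom line of the V rail, 45 mm above the bench, 90 mm before the first ring (gauge x = -90 mm), axes as the gauge's. The rail is 18 mm wide, from gauge x = -175 to +146 mm; its two faces rise 20 deg outwards. The web below it is 12 mm thick, so fingers can reach down on both sides. A 20 mm tube lying on it has its axis 55.6 mm above the bench.
- ring1 (a point): Centre of the first ring's bore at its front face. The rings are 10 mm thick, front faces at gauge x = 0, 40, 80, 120 mm, bores 29, 23, 17.5, 14 mm, outer diameters 49, 43, 37.5, 34 mm; top of the first 83 mm above the bench. The bores reach about 1 mm below the rail, so a tube on the rail runs freely through every ring wider than itself.
- ring3 (a point): Centre of the third ring's bore (17.5 mm) at its front face, gauge x = 80 mm: too narrow for the 20 mm tube.
- blue_mid (a point): Centre of the tube to be sized: amber glass tube with a blue cap flush with the glass and a white paper band, 20 mm in diameter, 150 mm long, about 30 g. x runs along the tube from the cap to the round closed end; y and z turn as it rolls. It starts lying in one of the three nests of the tray, its axis 30 mm above the bench.
- blue_nose (a point): Tip of the rounded (hemispherical) closed end of the blue-capped tube, 75 mm from its centre. It passes the first two rings; the third stops it when the tip is 3 to 4 mm inside that ring's front face.
- blue_cap (a point): Centre of the flat outer face of the blue cap, 75 mm from the tube's centre, the face to push on (20 mm in diameter; the cap is 18 mm long).
- tray: Grey plastic tube tray, fixed, 130 x 172 mm, 32 mm high: two cross bars (10 mm thick, at x = +-50 mm) with three V nests each, 56 mm apart along y; tubes lie along x with the round end to +x. Origin: centre of its underside; floor plate 4 mm thick, free between the bars, so a tube can be taken at its middle.
- white_mid (a point): Centre of the white-capped tube (25 mm x 150 mm) in another nest of the tray: leave it.
- red_mid (a point): Centre of the red-capped tube (16 mm x 150 mm) in another nest of the tray: leave it.
- beaker_mid (a point): Centre of a glass beaker, 68 mm wide and 85 mm high, standing on the bench: leave it.
- flask_mid (a point): Centre of an amber jar with a white lid, 60 mm wide and 130 mm high, standing on the bench: leave it.
Mind the look-alikes: they are no part of the job. What is shaped like the part that bears blue_mid but purple or turquoise is not meant.

How it is judged (in metres and radians):
On the way, in this order (a step that is already met when the one before it is completed fails the run):
1. the blue-capped tube lies on the V rail, round end towards the rings and at most just entering the first ring, and the fingers have let go of it (x of blue_nose in the frame of gauge between -0.075 and 0.012 m and x of blue_mid in the frame of gauge below -0.03 m and y of blue_mid in the frame of gauge between -0.006 and 0.006 m and height (world z) of blue_mid between 0.052 and 0.06 m and angle between the x axis of blue_mid and the x axis of gauge, either way round below 0.08 rad and contact force between the fingers and tube_blue below 0.05 N), for 0.2 s.
2. the tube has been pushed through the first two rings until the third stops it (x of blue_nose in the frame of gauge between 0.081 and 0.0885 m), for 0.1 s.
At the end, for the whole second after the job is handed in: The blue-capped tube lies level on the rail, in line with it, through the first two rings and with its round end within about 3 mm of where the third ring stops it, released; the other tubes, the beaker and the jar are within 20 mm of where they stood (all of step 2 and y of blue_nose in the frame of gauge between -0.006 and 0.006 m and height (world z) of blue_mid between 0.052 and 0.06 m and angle between the x axis of blue_mid and the x axis of gauge, either way round below 0.08 rad and contact force between the fingers and tube_blue below 0.05 N and distance of each of white_mid, red_mid, beaker_mid, flask_mid from where it was at the start of the episode below 0.02 m); the robot touches nothing.
It fails at once if another tube, the beaker or the jar is moved by more than 20 mm (distance of any of white_mid, red_mid, beaker_mid, flask_mid from where it was at the start of the episode above 0.02 m).
It fails at once if the tube is forced or slammed against the gauge with more than 60 N (contact force between tube_blue and gauge above 60 N).
It fails at once if the tube is gripped or dragged along instead of being pushed from its cap end once it is through the first ring (x of blue_nose in the frame of gauge above 0.02 m and contact force between the fingers and tube_blue above 0.3 N and x of the grasp point in the frame of blue_mid above -0.055 m).
It also fails if it takes over 48 s, if anything falls off the work surface, if the arm or the gripper's body presses on something with over 40 N, if the wrist force passes 120 N, or if a joint passes its speed limit or range.

## Robot

A 6-joint arm with a two-finger parallel gripper is mounted at the origin on the work surface. World frame = base frame: x ahead of the robot, y to its left, z up, the work surface at z = 0. Lengths are in mm, angles in rad, forces in N, time in s.
With the tool pointing down it reaches from about 300 to 750 mm from the base axis. Payload 8.5 kg.
Tool frame: the origin (TCP) lies on the centre line of the jaws, within the pads' length; the fingertips stand 22 mm ahead of it and the grasp point (between the pads) lies 3 mm ahead of it (robot.tcp_to_tips is the distance from the TCP to the fingertips, in mm); z points along the fingers, y is the line along which they close (so a half turn about z gives the same grasp; the last joint's range is limited). The gripper opens to 85 mm and grips with 20 to 120 N. Pads are 22 mm wide; open, the fingers measure 114 mm over their backs; the gripper's body (76 mm by 85 mm) begins 54 mm behind the grasp point. The pads swing forward as they close: fully open they stand 13 mm farther back than shut.
Start: joints at [1.025, 0.381, 1.297, -0, 1.464, -0.215], TCP at [178.631, 520.165, 213.922] pointing down, gripper open.
Joint ranges: [-3.11, 3.11], [-0.89, 2.33], [0.22, 2.48], [-1.42, 4.56], [0.17, 2.85], [-2.88, 2.88]. Speed limits (rad/s): [2.39, 2.39, 3.14, 3.14, 3.14, 3.14].

## Interface

Orientations are given as a unit quaternion [w, x, y, z].
In Python, from workcell import robot, cams, workorder, finder gives the robot as it stands. The module is installed in compiled form; this text tells all that it offers.
- The arm moves only by the shell command python3 -m creep 'ROWS'. ROWS is JSON, a list of rows, each a list of 3 entries, a list of its own where there are three numbers: the shift along the tool's x, y, z in m, then the turn, a rotation vector about the tool's x, y, z in rad, then the opening in per cent of the stroke, from 0 (shut) to 100 (fully open). In form: [[[dx, dy, dz], [ax, ay, az], jaw], ...]. A call has exactly 8 rows; each row shifts and turns the commanded pose from where the row before left it, along the tool's axes as they then stand; what a row does not reach is not made up. A row lasts 1/8 s, in which the tool goes at most 62.5 mm and 10.7 degrees, less where a joint would pass 70% of its speed; a pose out of reach is approached as far as the arm can. A call is refused whole if a number of a shift passes 0.0625 or a number of a turn 0.188, either way. A call with a gripper value outside its range is refused whole. The fingers move at their own pace and stop on an object; the grip force is fixed at half the most. Time passes only in rows, so rows that do not move let the fingers close, or fill a call up. It gives the time, the measured TCP pose, the force, the opening and the grip force at its end, in the units of the state.
- robot.get_obs(): the state, without advancing time (a new reading comes with each control period).
- cams.grab_frame(name): name is "side" or "top" or "wrist"; returns (picture, depth): 400x640x3 uint8, blue, green, red; 400x640 float32, mm along the optical axis (not along the pixel's ray), 0 where there is no reading.
- cams.get_calibration(name): a dict with "mtx" (3x3 intrinsics, pixels), "k1" (the pictures are not rectified: a ray, as slopes to the right and down, at radius r is drawn at 1 + k1 r^2 times it, then the intrinsics apply), "R" (3x3) and "t" (3): a world point X has camera coordinates R X + t. Camera axes: x right, y down, z forward; pixel columns grow to the right and rows downward; lengths in mm; the calibration is good to about 2 mm. A picture is of the moment at which its call begins: read the wrist's pose just before it. get_calibration takes no time and is no camera call; for the wrist camera it gives the pose at the moment of the call.
- workorder.hand_in(): hands the job in; it is judged then, once.
Trained networks look in the newest picture that a camera, given by its name, has taken for a name from the list of things; names that differ only in an ending like _2 or _b are one class to them, and where a whole thing is asked for, a point or a joint stands for the part that bears it (a point fixed in the world has none). Each returns a list of dicts, best first, with "conf" (0 to 1); they miss things now and then, are a little off and sometimes report something else, mostly with a low value. They report only what shows in the picture. A call takes as long as a camera call. They do not tell look-alikes from the thing itself.
- finder.find_in(thing, camera): "position" ([x, y, z] in mm, in world coordinates, good to about 4 mm: the middle of the surface that is visible of it).
- finder.masks_of(thing, camera): "region" (400x640 bool, what is visible of it).
The state is a dict: "t": time; "joint_pos": joint angles; "qd": joint speeds; "joint_torque": joint torques, N m; "tool_pos": TCP position; "tool_rot": TCP orientation; "force": force on the tool from outside, world axes, zero at the start; "wrist_torque": the same for the moment, N m; "width": finger opening in mm; "grip_force": force on a finger pad.
Only numpy, scipy, OpenCV 4.12 (cv2) and the standard library are available. Lean on these libraries where they do the work, as an engineer would, in place of code of your own. Each camera call takes 0.05 s, during which the arm holds its last target. There are 200 camera calls.

## Working session

There is one attempt and no reset: what is moved stays moved. The work goes in short steps, Python scripts to look and compute and a shell command to move; the robot and the scene stay as the last step left them, time stands still between calls to the robot, and variables do not carry over. Pictures are saved under pics/ and viewed, at most 10 in all, crops included, and the job is handed in when it is done.

```bash
mkdir -p pics; cat > h.py <<'E'
import numpy as np, cv2
from workcell import robot, cams, workorder, finder
def cal(c):
    k=cams.get_calibration(c); return np.array(k["mtx"],float),float(k["k1"]),np.array(k["R"],float),np.array(k["t"],float).ravel()
def rays(px,c,K=None):
    M,k1,R,t=K or cal(c)
    d=np.array([k1,0,0,0,0.])
    p=cv2.undistortPoints(np.array(px,float).reshape(-1,1,2),M,d).reshape(-1,2)
    return np.c_[p,np.ones(len(p))]
def w_depth(px,z,c,K=None):
    K=K or cal(c); r=rays(px,c,K)*np.array(z).reshape(-1,1)
    return (r-K[3])@K[2]
def w_plane(px,h,c,K=None):
    K=K or cal(c); d=rays(px,c,K)@K[2]; o=-K[3]@K[2]
    return o+d*((h-o[2])/d[:,2])[:,None]
def proj(X,c,K=None):
    M,k1,R,t=K or cal(c)
    return cv2.projectPoints(np.array(X,float).reshape(-1,1,3),cv2.Rodrigues(R)[0],t,M,np.array([k1,0,0,0,0.]))[0].reshape(-1,2)
E
python3 - <<'E'
from h import *
np.set_printoptions(precision=1,suppress=True)
for c in ("top","side"):
    im,d=cams.grab_frame(c); cv2.imwrite(f"pics/{c}0.png",im); np.savez(f"{c}0",im=im,d=d)
    K=cal(c); print(c,"cam at",-K[3]@K[2])
    for n in ("gauge","tray","blue_mid","blue_nose","blue_cap","ring1","ring3","rail","white_mid","red_mid","beaker_mid","flask_mid"):
        print(n,[(np.array(f["position"]),round(f["conf"],2)) for f in finder.find_in(n,c)[:3]])
print(robot.get_obs())
E
```

```text
top cam at [ 498.6  -35.6 1225. ]
gauge [(array([541. , 125.7,  15.5]), 0.86)]
tray [(array([ 561.6, -308.6,    0.9]), 0.9)]
blue_mid [(array([ 395.7, -136.4,   17.8]), 0.83), (array([ 573.8, -260.7,   35.7]), 0.62), (array([ 764.4, -185.2,   21.1]), 0.61)]
blue_nose [(array([ 768.8, -185.4,   16.8]), 0.98), (array([ 397.8, -141.8,   16.3]), 0.78), (array([ 572.5, -261.7,   41.4]), 0.56)]
blue_cap [(array([ 576.3, -260.1,   36.8]), 0.91), (array([ 765.1, -184.6,   17.6]), 0.8), (array([543. , 128.7,  18.3]), 0.71)]
ring1 [(array([541.3, 126.9,  15.6]), 0.65)]
ring3 [(array([541.3, 126.9,  15.6]), 0.65)]
rail [(array([541.2, 128.9,  16.7]), 0.83)]
white_mid [(array([ 559.2, -365.8,   39.7]), 0.57)]
red_mid [(array([ 556.9, -315.1,   35.8]), 0.58)]
beaker_mid [(array([756.9, -38.8,  33.7]), 0.93)]
flask_mid [(array([374.8, 282.9, 130.1]), 0.82)]
side cam at [369.2 705.3 784.4]
gauge [(array([538.8, 170.4,  19.5]), 0.77)]
tray [(array([ 558. , -280.3,    7.7]), 0.62), (array([ 570.3, -256.7,   40.6]), 0.33)]
blue_mid [(array([ 569. , -256.9,   40.1]), 0.57), (array([ 766. , -191.9,   21
[... 310 characters left out ...]
 0.38)]
ring1 [(array([537.9, 169.6,  17.5]), 0.66)]
ring3 [(array([537.9, 169.6,  17.5]), 0.66)]
rail [(array([539.7, 171.5,  11.6]), 0.74)]
white_mid [(array([ 548.2, -362. ,   44.5]), 0.67)]
red_mid [(array([ 546.6, -312.8,   33.3]), 0.69)]
beaker_mid [(array([746.7, -15.8,  57.4]), 0.64)]
flask_mid []
{'t': 1.3, 'joint_pos': array([ 1. ,  0.4,  1.3, -0. ,  1.5, -0.2]), 'qd': array([-0., -0.,  0.,  0., -0., -0.]), 'joint_torque': array([  0. , -44.8, -23.1,  -0. ,   0. ,  -0. ]), 'tool_pos': array([178.6, 520.2, 213.9]), 'tool_rot': array([ 0. ,  0.2,  1. , -0. ]), 'force': array([ 0.4,  1. , -0.5]), 'wrist_torque': array([-0. ,  0.1, -0. ]), 'grip_force': 0.0, 'width': 85.59004780764185}
```

View pics/top0.png

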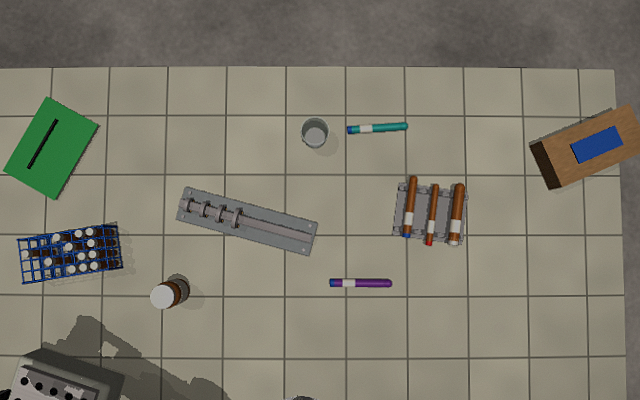

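```bash
python3 - <<'E'
from h import *
np.set_printoptions(precision=4,suppress=True)
o=robot.get_obs(); print(o["tool_rot"],o["tool_pos"])
z=np.load("top0.npz"); im,d=z["im"],z["d"]; K=cal("top")
yy,xx=np.mgrid[0:400,0:640]; P=w_depth(np.c_[xx.ravel(),yy.ravel()],d.ravel(),"top",K).reshape(400,640,3)
np.save("P0",P)
E
```

```text
[ 0.      0.1646  0.9864 -0.    ] [178.6412 520.1514 213.9331]
```

The top view shows the gauge at about (247,220) with its rings at the left end, the largest at (238,218), so pushing runs left and up in the picture. The blue-capped tube is the left one in the tray, cap (407,235), round end (412,180). The purple tube (360,283) and the turquoise one (377,128) are decoys.

```bash
python3 - <<'E'
from h import *
np.set_printoptions(precision=2,suppress=True)
z=np.load("top0.npz"); im,d=z["im"],z["d"]; P=np.load("P0.npy"); K=cal("top")
yy,xx=np.mgrid[0:400,0:640]
# gauge plate: finder mask
cams.grab_frame("top"); m=finder.masks_of("gauge","top")[0]["region"]; print(m.sum())
b=(xx>165)&(xx<330)&(yy>175)&(yy<265)&(d>0)
pl=b&(abs(P[...,2]-16)<8)
r=cv2.minAreaRect(P[pl][:,:2].astype(np.float32)); print("plate",r, np.median(P[pl][:,2]))
r2=cv2.minAreaRect(w_plane(np.argwhere(m)[:,::-1],16,"top",K)[:,:2].astype(np.float32)); print("mask plate",r2)
hi=b&(P[...,2]>36)
c=np.array(r[0]); w,h=r[1]; a=np.radians(r[2]); u=np.array([np.cos(a),np.sin(a)])
if h>w: u=np.array([-u[1],u[0]])
if u[1]<0:u=-u
v=np.array([-u[1],u[0]])
print("u",u,"yaw",np.arctan2(u[1],u[0]))
s=(P[hi][:,:2]-c)@u; q=(P[hi][:,:2]-c)@v; zz=P[hi][:,2]
for lo in range(-170,170,6):
    k=(s>=lo)&(s<lo+6)
    if k.sum(): print(lo,k.sum(),"zmax %.0f med %.0f qmed %.1f q %.0f..%.0f"%(zz[k].max(),np.median(zz[k]),np.median(q[k]),q[k].min(),q[k].max()))
# tube
t=(xx>398)&(xx<422)&(yy>170)&(yy<244)&(P[...,2]>24)&(P[...,2]<48)
pts=P[t]; print("tube n",t.sum(),"zmax",np.percentile(pts[:,2],95))
r=cv2.minAreaRect(pts[:,:2].astype(np.float32)); print("tube",r)
r=cv2.fitLine(pts[:,:2].astype(np.float32),cv2.DIST_HUBER,0,.01,.01); print(r.ravel())
hsv=cv2.cvtColor(im,cv2.COLOR_BGR2HSV); bl=t&(hsv[...,0]>100)&(hsv[...,0]<130)&(hsv[...,1]>120); print("blue px",bl.sum(),P[bl].mean(0))
print("rays", w_plane([[407,238],[413,176]],38,"top",K))
# clearances
E
python3 - <<'E'
import cv2
im=cv2.imread('pics/top0.png')
a=cv2.resize(im[175:265,165:325],None,fx=5,fy=5,interpolation=cv2.INTER_CUBIC)
cv2.imwrite('pics/crop1.png',a[:,:800])
E
```

```text
4986
plate ((546.0358276367188, 129.7825469970703), (335.92022705078125, 94.11473083496094), 74.87389373779297) 15.341066923065267
mask plate ((542.056396484375, 131.70248413085938), (340.1936950683594, 88.97319030761719), 75.1871337890625)
u [0.26 0.97] yaw 1.3067959695128513
-164 14 zmax 54 med 47 qmed 4.1 q -4..15
-158 22 zmax 50 med 46 qmed 5.3 q -5..14
-152 21 zmax 50 med 47 qmed 3.8 q -4..15
-146 24 zmax 50 med 46 qmed 5.3 q -5..15
-140 21 zmax 51 med 46 qmed 4.6 q -5..14
-134 22 zmax 52 med 46 qmed 5.5 q -4..15
-128 24 zmax 51 med 47 qmed 5.1 q -5..15
-122 24 zmax 51 med 47 qmed 4.7 q -5..15
-116 21 zmax 51 med 47 qmed 5.6 q -4..15
-110 23 zmax 50 med 46 qmed 4.6 q -5..15
-104 21 zmax 49 med 46 qmed 4.8 q -5..14
-98 24 zmax 53 med 46 qmed 5.7 q -4..15
-92 23 zmax 51 med 46 qmed 5.0 q -5..15
-86 22 zmax 52 med 45 qmed 4.3 q -5..14
-80 23 zmax 51 med 45 qmed 4.2 q -5..14
-74 22 zmax 50 med 45 qmed 5.1 q -5..15
-68 23 zmax 49 med 46 qmed 5.0 q -5..15
-62 23 zmax 51 med 46 qmed 5.7 q -4..14
-56 22 zmax 54 med 47 qmed 4.1 q -5..15
-50 23 zmax 51 med 47 qmed 4.2 q -5..14
-44 22 zmax
[... 951 characters left out ...]
med 68 qmed 4.0 q -13..23
106 6 zmax 50 med 47 qmed 6.4 q -4..13
112 25 zmax 53 med 47 qmed 3.8 q -5..15
118 21 zmax 48 med 45 qmed 5.7 q -5..14
124 21 zmax 52 med 46 qmed 3.6 q -4..15
130 50 zmax 71 med 48 qmed 5.2 q -11..20
136 46 zmax 71 med 64 qmed 5.4 q -12..21
142 13 zmax 71 med 66 qmed 4.1 q -11..20
148 16 zmax 51 med 46 qmed 4.2 q -5..15
154 23 zmax 51 med 46 qmed 6.0 q -5..15
160 5 zmax 46 med 44 qmed 2.7 q -5..10
tube n 579 zmax 41.87540044637495
tube ((576.0343017578125, -261.29144287109375), (34.734100341796875, 148.52589416503906), 82.19840240478516)
[   0.99   -0.14  575.45 -259.68]
blue px 26 [ 506.83 -249.53   37.52]
rays [[ 499.58 -251.84   38.  ]
 [ 646.78 -267.79   38.  ]]
```

View pics/side0.png

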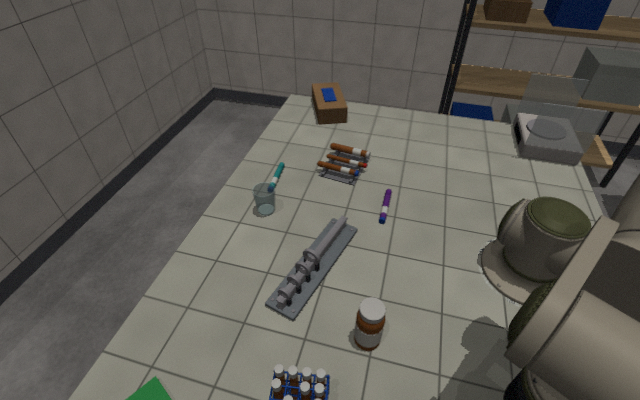

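The side view agrees: blue-capped tube at about (338,170), nearest the gauge in the tray, and the gauge at (315,265) with its rings at the near-left end. I'll write a row planner and work out the first transfer.

```bash
cat > plan.py <<'E'
from h import *
from scipy.spatial.transform import Rotation as Ro
import sys
def yaw_now(o):
    w,x,y,z=o["tool_rot"]; R=Ro.from_quat([x,y,z,w]); v=R.as_matrix()[:,0]; return R,np.arctan2(v[1],v[0])
def plan(xyz,yaw,n,sense=0):
    """rows from the present pose to xyz (mm) / yaw with tool down; shifts in m along tool axes"""
    o=robot.get_obs(); R,y0=yaw_now(o); p0=np.array(o["tool_pos"])
    dy=(yaw-y0+np.pi)%(2*np.pi)-np.pi
    if sense*dy<0: dy+=2*np.pi*sense
    p=p0
    for i in range(1,n+1):
        pn=p0+(np.array(xyz)-p0)*i/n; Rn=Ro.from_euler("z",y0+dy*i/n)*Ro.from_matrix(np.diag([1,-1,-1]))
        s=R.inv().apply(pn-p)/1000; a=(R.inv()*Rn).as_rotvec()
        print("[[%.4f,%.4f,%.4f],[%.3f,%.3f,%.3f],J],"%(*s,*a)); p,R=pn,Rn
def st():
    o=robot.get_obs(); print("t %.2f tcp"%o["t"],np.round(o["tool_pos"],1),"yaw %.4f"%yaw_now(o)[1],"q",np.round(o["joint_pos"],2))
E
python3 - <<'E'
from plan import *
np.set_printoptions(precision=3,suppress=True)
z=np.load("top0.npz"); d=z["d"]; P=np.load("P0.npy"); yy,xx=np.mgrid[0:400,0:640]
b=(xx>165)&(xx<330)&(yy>175)&(yy<265)&(d>0)&(P[...,2]>38)&(P[...,2]<54)
X=P[b][:,:2].astype(np.float32); 
for _ in range(3):
    f=cv2.fitLine(X,cv2.DIST_HUBER,0,.01,.01).ravel(); u=f[:2]*np.sign(f[1]); v=np.array([-u[1],u[0]]); q=(X-f[2:])@v; X=X[abs(q)<10.5]
f=f[2:]; s=(X-f)@u; print("rail dir",u,"yaw",np.arctan2(u[1],u[0]),"mid",f,"s range",np.percentile(s,[0,1,99,100]))
mid=f+u*(s.min()+s.max())/2; print("ring1 origin est from rail ends", mid+u*(0.175-.1605+0)*1000)
h=(xx>165)&(xx<330)&(yy>175)&(yy<265)&(P[...,2]>60)
sh=(P[h][:,:2]-f)@u; print(np.histogram(sh,bins=np.arange(0,160,3)))
st(); plan([573,-260,205],-0.12,16,-1)
E
```

```text
rail dir [0.261 0.965] yaw 1.3062562 mid [537.673 117.665] s range [-147.625 -144.864  172.163  175.807]
ring1 origin est from rail ends [545.148 145.261]
(array([ 0,  0,  0,  0,  0,  0,  0,  0,  0, 33, 27, 23, 15,  0,  0,  0,  0,
        0,  0,  0,  0,  0, 17, 22, 22, 22,  1,  0,  0,  0,  0,  0,  0,  0,
        0,  1, 23, 21, 19,  2,  0,  0,  0,  0,  0,  0,  0,  0,  0, 11, 18,
       15,  9]), array([  0,   3,   6,   9,  12,  15,  18,  21,  24,  27,  30,  33,  36,
        39,  42,  45,  48,  51,  54,  57,  60,  63,  66,  69,  72,  75,
        78,  81,  84,  87,  90,  93,  96,  99, 102, 105, 108, 111, 114,
       117, 120, 123, 126, 129, 132, 135, 138, 141, 144, 147, 150, 153,
       156, 159]))
t 1.40 tcp [178.6 520.2 213.9] yaw 2.8108 q [ 1.02  0.38  1.3   0.    1.46 -0.22]
[[-0.0391,-0.0381,0.0006],[-0.000,-0.000,0.183],J],
[[-0.0454,-0.0303,0.0006],[0.000,0.000,0.183],J],
[[-0.0502,-0.0216,0.0006],[0.000,0.000,0.183],J],
[[-0.0533,-0.0121,0.0006],[0.000,0.000,0.183],J],
[[-0.0546,-0.0021,0.0006],[0.000,0.000,0.183],J],
[[-0.0541,0.0078,0.0006],[0.000,0.000,0.183],J],
[[-0.0517,0.0176,0.0006],[0.000,0.000,0.183],J],
[[-0.0477,0.0267,0.0006],[0.000,0.000,0.183],J],
[[-0.0420,0.0349,0.0006],[0.000,0.000,0.183],J],
[[-0.0350,0.0420,0.0006],[0.000,0.000,0.183],J],
[[-0.0267,0.0477,0.0006],[0.000,0.000,0.183],J],
[[-0.0176,0.0517,0.0006],[0.000,0.000,0.183],J],
[[-0.0079,0.0541,0.0006],[0.000,0.000,0.183],J],
[[0.0021,0.0546,0.0006],[0.000,0.000,0.183],J],
[[0.0120,0.0533,0.0006],[0.000,0.000,0.183],J],
[[0.0215,0.0502,0.0006],[0.000,0.000,0.183],J],
```

```bash
python3 -m creep '[[[-0.039,-0.038,0.0006],[0,0,0.183],50],[[-0.0454,-0.0303,0.0006],[0,0,0.183],50],[[-0.0502,-0.0216,0.0006],[0,0,0.183],50],[[-0.0533,-0.0121,0.0006],[0,0,0.183],50],[[-0.0546,-0.0021,0.0006],[0,0,0.183],50],[[-0.0541,0.0078,0.0006],[0,0,0.183],50],[[-0.0517,0.0176,0.0006],[0,0,0.183],50],[[-0.0477,0.0267,0.0006],[0,0,0.183],50]]'
python3 -m creep '[[[-0.042,0.0349,0.0006],[0,0,0.183],50],[[-0.035,0.042,0.0006],[0,0,0.183],50],[[-0.0267,0.0477,0.0006],[0,0,0.183],50],[[-0.0176,0.0517,0.0006],[0,0,0.183],50],[[-0.0079,0.0541,0.0006],[0,0,0.183],50],[[0.0021,0.0546,0.0006],[0,0,0.183],50],[[0.012,0.0533,0.0006],[0,0,0.183],50],[[0.0215,0.0502,0.0006],[0,0,0.183],50]]'
python3 - <<'E'
from plan import *
np.set_printoptions(precision=3,suppress=True)
st(); K=cal("wrist"); im,d=cams.grab_frame("wrist"); cv2.imwrite("pics/w1.png",im); np.savez("w1",im=im,d=d)
print("cam",-K[3]@K[2])
yy,xx=np.mgrid[0:400,0:640]; P=w_depth(np.c_[xx.ravel(),yy.ravel()],d.ravel(),"wrist",K).reshape(400,640,3); np.save("Pw1",P)
for f in finder.masks_of("blue_mid","wrist"):
    m=f["region"]&(d>0)&(P[...,2]>20)&(P[...,2]<50)
    if m.sum()<50: continue
    X=P[m]; l=cv2.fitLine(X[:,:2].astype(np.float32),cv2.DIST_HUBER,0,.01,.01).ravel()
    print(round(f["conf"],2),m.sum(),"line",l,"z95",np.percentile(X[:,2],95),"rect",cv2.minAreaRect(X[:,:2].astype(np.float32)))
E
```

```text
t: 2.4
tool_pos: [376.6, 128.7, 209.4]
tool_rot: [0.0, 0.784, 0.621, 0.0]
force: [0.5, 1.0, -0.1]
width: 42.8
grip_force: 0.0
t: 3.4
tool_pos: [574.5, -261.1, 204.3]
tool_rot: [0.0, 0.998, -0.062, 0.0]
force: [0.3, -0.0, 0.1]
width: 42.7
grip_force: 0.0
t 3.40 tcp [ 574.5 -261.1  204.3] yaw -0.1234 q [-0.61  0.53  1.07  0.    1.54  1.08]
cam [ 651.831 -270.808  364.881]
0.79 202 line [   0.023    1.     763.21  -134.825] z95 21.805840005312646 rect ((763.776611328125, -140.78675842285156), (9.795000076293945, 54.468894958496094), 2.653691291809082)
0.66 94 line [   0.04    -0.999  392.686 -193.282] z95 21.579238091653345 rect ((392.5519714355469, -193.0736541748047), (10.356706619262695, 37.96487045288086), 4.166647911071777)
0.65 2320 line [   0.99    -0.142  579.066 -261.134] z95 41.316231030401624 rect ((574.5097045898438, -260.76806640625), (20.096105575561523, 146.94403076171875), 81.83798217773438)
```

View pics/w1.png

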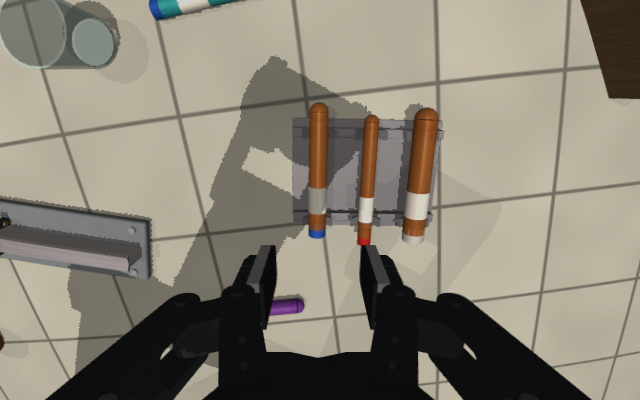

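The wrist view shows the blue-capped tube as the leftmost in the tray, from (318,105) down to its cap at (317,238). The fit gives length 147 mm, width 20 mm, top at 41 mm and yaw -0.142, which matches what was given. I'll descend and grip.

```bash
python3 -m creep '[[[0,-0.0006,0.03],[0,0,0.018],50],[[0,0,0.03],[0,0,0],50],[[0,0,0.03],[0,0,0],50],[[0,0,0.03],[0,0,0],50],[[0,0,0.02],[0,0,0],50],[[0,0,0.015],[0,0,0],50],[[0,0,0.01],[0,0,0],50],[[0,0,0.005],[0,0,0],50]]'
python3 -m creep '[[[0,0,0],[0,0,0],20],[[0,0,0],[0,0,0],10],[[0,0,0],[0,0,0],10],[[0,0,0],[0,0,0],10],[[0,0,0],[0,0,0],10],[[0,0,0],[0,0,0],10],[[0,0,0],[0,0,0],10],[[0,0,0],[0,0,0],10]]'
```

```text
t: 4.5
tool_pos: [574.1, -258.8, 34.2]
tool_rot: [0.0, 0.998, -0.067, 0.0]
force: [0.0, 0.6, 0.7]
width: 42.8
grip_force: 0.0
t: 5.5
tool_pos: [574.0, -258.8, 34.3]
tool_rot: [0.0, 0.998, -0.068, 0.0]
force: [-0.0, 0.1, 0.5]
width: 8.3
grip_force: 0.0
```

```bash
python3 - <<'E'
from plan import *
st(); im,d=cams.grab_frame("wrist"); cv2.imwrite("pics/w2.png",im)
E
```

```text
t 5.50 tcp [ 574.  -258.8   34.3] yaw -0.1352 q [-0.61  0.69  1.3  -0.    1.15  1.09]
```

View pics/w2.png

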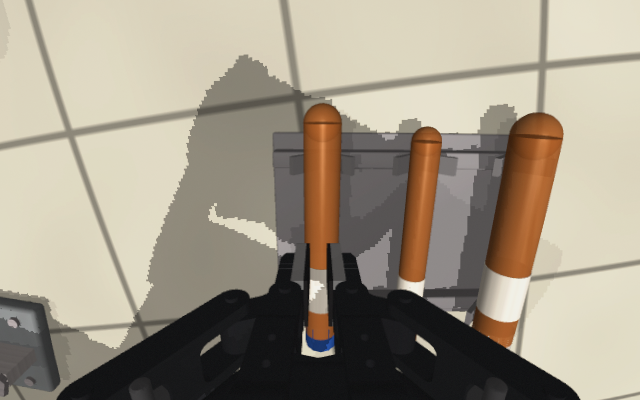

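The picture shows the fingers closed to about 8 mm above the tube around (325,265). The tube still lies undisturbed below them, so the tips may not reach as low as assumed. I'll check with depth.

```bash
python3 - <<'E'
from plan import *
np.set_printoptions(precision=1,suppress=True,linewidth=160)
print("tips",robot.tcp_to_tips)
K=cal("wrist"); im,d=cams.grab_frame("wrist"); yy,xx=np.mgrid[0:400,0:640]
P=w_depth(np.c_[xx.ravel(),yy.ravel()],d.ravel(),"wrist",K).reshape(400,640,3); np.save("Pw2",P)
for r in (200,235,246,252,258,266,275,290,310,340): print(r,[tuple(P[r,c].round(0).astype(int)) for c in (296,306,310,314,325,333,340,350)])
o=np.array(robot.get_obs()["tool_pos"]); print("proj tcp, tip",proj([o,o-[0,0,22]],"wrist",K))
z=np.load("top0.npz"); 
im,d=cams.grab_frame("side"); cv2.imwrite("pics/s2.png",cv2.resize(im[120:220,280:420],None,fx=5,fy=5))
E
```

```text
tips 22.0
200 [(np.int64(591), np.int64(-247), np.int64(5)), (np.int64(601), np.int64(-256), np.int64(37)), (np.int64(601), np.int64(-258), np.int64(38)), (np.int64(601), np.int64(-261), np.int64(40)), (np.int64(601), np.int64(-266), np.int64(41)), (np.int64(599), np.int64(-270), np.int64(38)), (np.int64(588), np.int64(-275), np.int64(5)), (np.int64(587), np.int64(-282), np.int64(5))]
235 [(np.int64(567), np.int64(-243), np.int64(4)), (np.int64(581), np.int64(-253), np.int64(37)), (np.int64(581), np.int64(-255), np.int64(38)), (np.int64(581), np.int64(-258), np.int64(40)), (np.int64(581), np.int64(-264), np.int64(41)), (np.int64(579), np.int64(-268), np.int64(39)), (np.int64(563), np.int64(-272), np.int64(4)), (np.int64(563), np.int64(-279), np.int64(6))]
246 [(np.int64(585), np.int64(-250), np.int64(59)), (np.int64(585), np.int64(-255), np.int64(59)), (np.int64(574), np.int64(-254), np.int64(38)), (np.int64(575), np.int64(-257), np.int64(41)), (np.int64(575), np.int64(-263), np.int64(42)), (np.int64(584), np.int64(-268), np.int64(61)), (np.int64(583), np.int64(-271), np.int64(59)), 
[... 2063 characters left out ...]
3), np.int64(-249), np.int64(40)), (np.int64(533), np.int64(-251), np.int64(41)), (np.int64(532), np.int64(-258), np.int64(41)), (np.int64(575), np.int64(-265), np.int64(97)), (np.int64(584), np.int64(-268), np.int64(109)), (np.int64(585), np.int64(-271), np.int64(110))]
340 [(np.int64(584), np.int64(-254), np.int64(121)), (np.int64(506), np.int64(-242), np.int64(35)), (np.int64(510), np.int64(-245), np.int64(40)), (np.int64(510), np.int64(-248), np.int64(40)), (np.int64(509), np.int64(-255), np.int64(40)), (np.int64(506), np.int64(-259), np.int64(37)), (np.int64(583), np.int64(-267), np.int64(121)), (np.int64(589), np.int64(-270), np.int64(128))]
proj tcp, tip [[317.6 242.4]
 [317.7 227.2]]
```

View pics/s2.png

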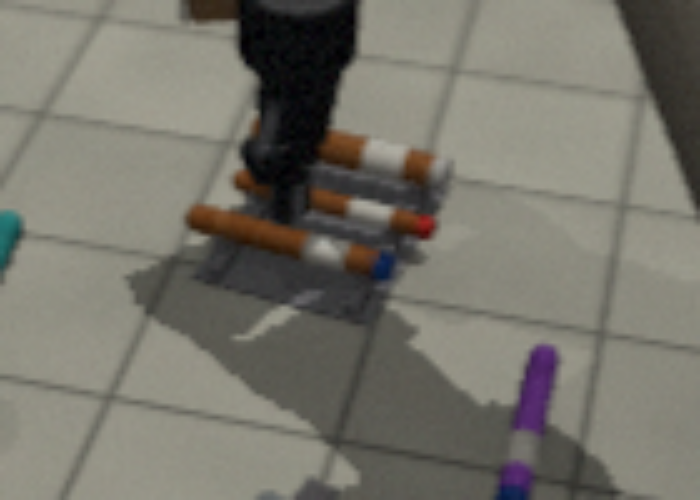

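```bash
python3 - <<'E'
from plan import *
np.set_printoptions(precision=1,suppress=True,linewidth=160)
P=np.load("Pw1.npy"); 
for r in (244,248,252,260,280,300,315,322): print(r,[P[r,c] for c in (255,262,268,272,364,368,375,385)])
im,d=cams.grab_frame("side"); K=cal("side"); yy,xx=np.mgrid[0:400,0:640]
P=w_depth(np.c_[xx.ravel(),yy.ravel()],d.ravel(),"side",K).reshape(400,640,3)
b=(xx>325)&(xx<355)&(yy>118)&(yy<172)&(im.max(2)<50)
for r in range(140,170,3):
    k=b&(yy==r)
    if k.any(): print(r,k.sum(),np.median(P[k],0))
E
```

```text
244 [array([ 484.3, -167.9,    1.3]), array([ 482.7, -176.7,    0.2]), array([ 481.8, -184.5,    0.3]), array([ 482.2, -190.1,    2.4]), array([ 484.8, -304.6,   36.1]), array([ 482.6, -309.6,   33. ]), array([ 464.9, -322.4,    0.5]), array([ 462.8, -335.6,   -0.4])]
248 [array([ 477.9, -166.4,   -0.3]), array([ 587.5, -235.8,  230.6]), array([ 587.5, -238.8,  231.3]), array([ 587.4, -240.8,  231.6]), array([ 582.4, -284.3,  232.4]), array([ 581.8, -286.2,  231.6]), array([ 581.5, -289.5,  231.8]), array([ 457.4, -335.1,    0.3])]
252 [array([ 472.2, -165.3,   -0.2]), array([ 587.8, -236.7,  235.6]), array([ 587.6, -239.5,  235.8]), array([ 586.5, -241. ,  234.1]), array([ 582.2, -283.7,  235.9]), array([ 582.3, -285.5,  236.5]), array([ 582. , -288.7,  236.7]), array([ 452.2, -334.6,    1.5])]
260 [array([ 588.2, -235. ,  243.6]), array([ 588.1, -238.2,  244. ]), array([ 587.8, -240.8,  243.9]), array([ 582.6, -240.4,  234.7]), array([ 579.7, -283.2,  238.8]), array([ 581.5, -284.6,  242.3]), array([ 581.7, -287.5,  243.4]), array([ 576.5, -293.3,  235.4])]
280 [array([ 587.9, -238
[... 648 characters left out ...]
), array([ 354.7, -300.1,   -0.3]), array([ 562.5, -281.3,  255.4]), array([ 567.1, -283.5,  261.5]), array([ 583.2, -284.3,  281.6])]
322 [array([ 592.5, -244.9,  290.3]), array([ 569.5, -237.8,  261.8]), array([ 360.1, -162.8,    0.7]), array([ 359.7, -168.6,    1. ]), array([ 343.1, -299.2,    0.4]), array([ 343.8, -304.8,    2.2]), array([ 564.7, -283.2,  262.7]), array([ 587.8, -282.8,  290.2])]
140 15 [ 564.4 -227.3  161.7]
143 13 [ 564.5 -233.8  150.3]
146 12 [ 564.6 -230.6  138.8]
149 13 [ 566.9 -214.2  138.8]
152 16 [ 567.  -209.6  128.5]
155 13 [ 567.2 -223.9  106.2]
158 9 [ 570.6 -248.8   80. ]
161 10 [ 568.8 -249.7   66.6]
164 4 [ 571.2 -241.1   60.4]
167 1 [ 611.  -258.1   27.3]
```

Both cameras independently put the fingertips about 23 mm above the reported TCP, not 22 mm below it. This held for both the open gripper and the closed one, so it is a constant offset of about 45 mm along the tool. I'll open the jaws, go 45 mm lower watching the force, and close.

```bash
python3 -m creep '[[[0,0.001,0],[0,0,0.007],50],[[0,0,0],[0,0,0],50],[[0,0,0],[0,0,0],50],[[0,0,0.01],[0,0,0],50],[[0,0,0.01],[0,0,0],50],[[0,0,0.01],[0,0,0],50],[[0,0,0.01],[0,0,0],50],[[0,0,0.004],[0,0,0],50]]'
python3 -m creep '[[[0,0,0],[0,0,0],10],[[0,0,0],[0,0,0],10],[[0,0,0],[0,0,0],10],[[0,0,0],[0,0,0],10],[[0,0,0],[0,0,0],10],[[0,0,0],[0,0,0],10],[[0,0,0],[0,0,0],10],[[0,0,0],[0,0,0],10]]'
```

```text
t: 6.7
tool_pos: [573.5, -259.6, -10.6]
tool_rot: [-0.0, 0.997, -0.071, -0.001]
force: [0.4, -0.5, -0.1]
width: 42.7
grip_force: 0.0
t: 7.7
tool_pos: [574.1, -260.4, -9.2]
tool_rot: [0.001, 0.997, -0.071, 0.001]
force: [0.0, -5.8, 2.6]
width: 18.3
grip_force: 58.8
```

Gripped: width 18 mm, 59 N. Next I'll lift, then transfer.

```bash
python3 -m creep '[[[0,0,-0.005],[0,0,0],10],[[0,0,-0.01],[0,0,0],10],[[0,0,-0.015],[0,0,0],10],[[0,0,-0.015],[0,0,0],10],[[0,0,-0.015],[0,0,0],10],[[0,0,-0.015],[0,0,0],10],[[0,0,-0.01],[0,0,0],10],[[0,0,-0.005],[0,0,0],10]]'
python3 - <<'E'
from plan import *
st(); plan([521.4,57.3,85],1.306,16)
E
```

```text
t: 8.7
tool_pos: [573.9, -259.9, 81.0]
tool_rot: [0.0, 0.997, -0.071, 0.0]
force: [0.5, 0.3, -0.3]
width: 18.2
grip_force: 58.7
t 8.70 tcp [ 573.9 -259.9   81. ] yaw -0.1422 q [-0.61  0.63  1.26 -0.    1.25  1.1 ]
[[-0.0061,-0.0192,-0.0003],[0.000,-0.000,-0.091],J],
[[-0.0043,-0.0196,-0.0002],[0.000,0.000,-0.091],J],
[[-0.0025,-0.0199,-0.0002],[0.000,0.000,-0.091],J],
[[-0.0007,-0.0201,-0.0002],[0.000,0.000,-0.091],J],
[[0.0011,-0.0201,-0.0002],[0.000,0.000,-0.091],J],
[[0.0029,-0.0199,-0.0002],[0.000,0.000,-0.091],J],
[[0.0047,-0.0195,-0.0002],[0.000,0.000,-0.091],J],
[[0.0065,-0.0190,-0.0002],[0.000,0.000,-0.091],J],
[[0.0082,-0.0184,-0.0002],[0.000,0.000,-0.091],J],
[[0.0098,-0.0176,-0.0002],[0.000,0.000,-0.091],J],
[[0.0113,-0.0166,-0.0002],[0.000,0.000,-0.091],J],
[[0.0128,-0.0155,-0.0002],[0.000,0.000,-0.091],J],
[[0.0141,-0.0143,-0.0002],[0.000,0.000,-0.091],J],
[[0.0154,-0.0130,-0.0002],[0.000,0.000,-0.091],J],
[[0.0165,-0.0115,-0.0002],[0.000,0.000,-0.091],J],
[[0.0174,-0.0100,-0.0002],[0.000,0.000,-0.091],J],
```

```bash
python3 -m creep '[[[-0.0061,-0.0192,0],[0,0,-0.091],10],[[-0.0043,-0.0196,0],[0,0,-0.091],10],[[-0.0025,-0.0199,0],[0,0,-0.091],10],[[-0.0007,-0.0201,0],[0,0,-0.091],10],[[0.0011,-0.0201,0],[0,0,-0.091],10],[[0.0029,-0.0199,0],[0,0,-0.091],10],[[0.0047,-0.0195,0],[0,0,-0.091],10],[[0.0065,-0.019,0],[0,0,-0.091],10]]'
python3 -m creep '[[[0.0082,-0.0184,0],[0,0,-0.091],10],[[0.0098,-0.0176,0],[0,0,-0.091],10],[[0.0113,-0.0166,0],[0,0,-0.091],10],[[0.0128,-0.0155,0],[0,0,-0.091],10],[[0.0141,-0.0143,0],[0,0,-0.091],10],[[0.0154,-0.013,0],[0,0,-0.091],10],[[0.0165,-0.0115,0],[0,0,-0.091],10],[[0.0174,-0.01,0],[0,0,-0.091],10]]'
python3 - <<'E'
from plan import *
np.set_printoptions(precision=3,suppress=True)
st(); K=cal("wrist"); im,d=cams.grab_frame("wrist"); cv2.imwrite("pics/w3.png",im)
yy,xx=np.mgrid[0:400,0:640]; P=w_depth(np.c_[xx.ravel(),yy.ravel()],d.ravel(),"wrist",K).reshape(400,640,3); np.savez("w3",im=im,d=d,P=P)
O=np.array([544.85,144.2]); u=np.array([.261,.965]); v=np.array([-u[1],u[0]])
g=np.stack([(P[...,:2]-O)@u,(P[...,:2]-O)@v,P[...,2]],-1)
m=(d>0)&(abs(g[...,1])<14)&(g[...,2]>38)&(g[...,2]<54)&(g[...,0]>-180)&(g[...,0]<146)
X=g[m]; print("rail",m.sum(),cv2.fitLine(X[:,:2].astype(np.float32),cv2.DIST_HUBER,0,.01,.01).ravel(),X[:,0].min(),X[:,0].max())
m=(d>0)&(abs(g[...,1])<30)&(g[...,2]>58)&(g[...,2]<95)&(g[...,0]>-8)
print("rings",np.histogram(g[m][:,0],bins=np.arange(-9,150,3)))
for f in finder.masks_of("blue_mid","wrist"):
    k=f["region"]&(d>0)&(P[...,2]>95)&(P[...,2]<145)
    if k.sum()<80: continue
    X=g[k]; print("tube",round(f["conf"],2),k.sum(),cv2.fitLine(X.astype(np.float32),cv2.DIST_HUBER,0,.01,.01).ravel(),"x",X[:,0].min(),X[:,0].max(),"z",np.percentile(X[:,2],[5,50,95]),"y",np.percentile(X[:,1],[2,98]))
E
```

```text
t: 9.7
tool_pos: [546.9, -100.5, 80.1]
tool_rot: [-0.0, 0.957, 0.29, -0.0]
force: [-0.1, 0.4, -0.5]
width: 18.7
grip_force: 58.7
t: 10.7
tool_pos: [519.7, 58.0, 80.1]
tool_rot: [-0.0, 0.791, 0.612, -0.0]
force: [-0.8, 0.3, 0.0]
width: 18.5
grip_force: 58.6
t 10.70 tcp [519.7  58.   80.1] yaw 1.3168 q [-0.12  0.47  1.57 -0.    1.09  0.14]
rail 3164 [ 1.    -0.007 16.519  1.208] -19.830713124275047 42.61072143828743
rings (array([  0,   0,   0, 636, 588, 587, 210,   0,   0,   0,   0,   0,   0,
         0,   0,   0,   0,   0,   0,   0,   0,   0,   0,   0,   0,   0,
         0,   0,   0,   0,   0,   0,   0,   0,   0,   0,   0,   0,   0,
         0,   0,   0,   0,   0,   0,   0,   0,   0,   0,   0,   0,   0]), array([ -9,  -6,  -3,   0,   3,   6,   9,  12,  15,  18,  21,  24,  27,
        30,  33,  36,  39,  42,  45,  48,  51,  54,  57,  60,  63,  66,
        69,  72,  75,  78,  81,  84,  87,  90,  93,  96,  99, 102, 105,
       108, 111, 114, 117, 120, 123, 126, 129, 132, 135, 138, 141, 144,
       147]))
tube 0.92 11347 [  1.      0.021  -0.009 -61.614   2.56  129.135] x -127.3539970153993 -13.353162233772192 z [124.159 128.864 130.678] y [-6.429 11.928]
```

View pics/w3.png

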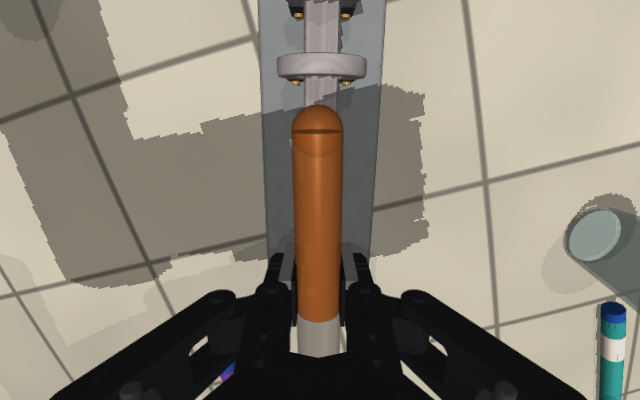

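The wrist view shows the tube in the jaws, round end at (317,107) pointing at ring 1 (322,67) along the rail. It is about 0.02 rad off in yaw, within 1 mm sideways, with the tip about 13 mm before the ring. I'll trim the yaw and lower.

```bash
python3 -m creep '[[[0,0.0005,0.014],[0,0,0.022],10],[[0,0,0.014],[0,0,0],10],[[0,0,0.012],[0,0,0],10],[[0,0,0.009],[0,0,0],10],[[0,0,0.006],[0,0,0],10],[[0,0,0.004],[0,0,0],10],[[0,0,0.002],[0,0,0],10],[[0,0,0.001],[0,0,0],10]]'
```

```text
t: 11.8
tool_pos: [520.5, 57.5, 21.0]
tool_rot: [0.001, 0.798, 0.602, 0.001]
force: [-12.1, 2.0, 39.2]
width: 18.2
grip_force: 70.6
```

```bash
python3 -m creep '[[[0,0,-0.002],[0,0,0],10],[[0,0,-0.001],[0,0,0],10],[[0,0,0],[0,0,0],10],[[0,0,0],[0,0,0],10],[[0,0,0],[0,0,0],10],[[0,0,0],[0,0,0],10],[[0,0,0],[0,0,0],10],[[0,0,0],[0,0,0],10]]'
python3 - <<'E'
from plan import *
np.set_printoptions(precision=3,suppress=True)
st(); K=cal("wrist"); im,d=cams.grab_frame("wrist"); cv2.imwrite("pics/w4.png",im)
yy,xx=np.mgrid[0:400,0:640]; P=w_depth(np.c_[xx.ravel(),yy.ravel()],d.ravel(),"wrist",K).reshape(400,640,3); np.savez("w4",im=im,d=d,P=P)
O=np.array([544.85,144.2]); u=np.array([.261,.965]); v=np.array([-u[1],u[0]])
g=np.stack([(P[...,:2]-O)@u,(P[...,:2]-O)@v,P[...,2]],-1)
for lo in range(-15,60,8):
    m=(d>0)&(abs(g[...,1])<16)&(g[...,2]>40)&(g[...,2]<54)&(g[...,0]>=lo)&(g[...,0]<lo+8)
    if m.sum()>30: print("rail x",lo+4,m.sum(),"y",np.percentile(g[m][:,1],[1,99]),"z med",np.median(g[m][:,2]))
f=finder.masks_of("blue_mid","wrist")[0]; k0=f["region"]&(d>0)&(P[...,2]>45)&(P[...,2]<85)&(abs(g[...,1])<25)
for lo in range(-130,0,15):
    k=k0&(g[...,0]>=lo)&(g[...,0]<lo+15)
    if k.sum()>50: print("tube x",lo+7,k.sum(),"y",np.percentile(g[k][:,1],[1,99]),"z top",np.percentile(g[k][:,2],97))
print(g[k0][:,0].max())
E
```

```text
t: 12.8
tool_pos: [520.3, 57.5, 21.3]
tool_rot: [-0.0, 0.799, 0.602, -0.0]
force: [-2.8, 4.3, 5.1]
width: 18.4
grip_force: 66.8
t 12.80 tcp [520.3  57.5  21.3] yaw 1.2918 q [-0.12  0.56  1.63  0.    0.95  0.16]
rail x -11 911 y [-8.387 11.707] z med 47.29993574133869
rail x -3 1134 y [-14.545  14.958] z med 47.358189120049786
rail x 5 398 y [-11.349  14.267] z med 47.83595118551143
rail x 21 1079 y [-8.724 11.645] z med 47.33148539554482
rail x 29 101 y [-8.757 11.633] z med 46.56630266939429
tube x -123 591 y [-7.528 11.466] z top 72.1066112431248
tube x -108 1152 y [-7.643 11.293] z top 72.13461133110194
tube x -93 1218 y [-7.226 10.779] z top 71.83174820089722
tube x -78 1411 y [-7.577 10.881] z top 71.92492320633269
tube x -63 1616 y [-7.975 10.972] z top 71.96527365331141
tube x -48 1793 y [-7.788 10.649] z top 71.94709982051741
tube x -33 2028 y [-8.378 10.447] z top 72.01294697512503
tube x -18 1410 y [-8.03  9.83] z top 71.75380803455533
-13.974457129820793
```

View pics/w4.png

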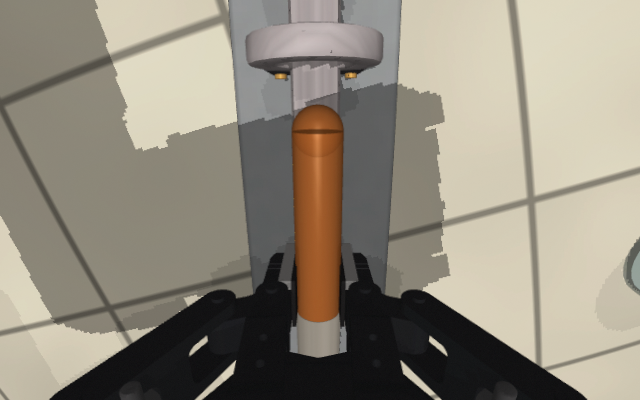

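The wrist view shows the tube centred over the rail, tip (317,107), but its axis is about 5 mm too high. The 18 mm rail almost fills the jaw gap, so the finger tips are resting on the rail's edges. Opening the jaws a little will let the tube settle the last few mm between the pads.

```bash
python3 -m creep '[[[0,0,0],[0,0,0],23],[[0,0,0],[0,0,0],24],[[0,0,0],[0,0,0],25],[[0,0,0],[0,0,0],26],[[0,0,0],[0,0,0],28],[[0,0,0],[0,0,0],32],[[0,0,0],[0,0,0],38],[[0,0,0],[0,0,0],44]]'
python3 - <<'E'
from plan import *
np.set_printoptions(precision=3,suppress=True)
st(); K=cal("wrist"); im,d=cams.grab_frame("wrist"); cv2.imwrite("pics/w5.png",im)
yy,xx=np.mgrid[0:400,0:640]; P=w_depth(np.c_[xx.ravel(),yy.ravel()],d.ravel(),"wrist",K).reshape(400,640,3)
O=np.array([544.85,144.2]); u=np.array([.261,.965]); v=np.array([-u[1],u[0]])
g=np.stack([(P[...,:2]-O)@u,(P[...,:2]-O)@v,P[...,2]],-1)
f=finder.masks_of("blue_mid","wrist")[0]; k0=f["region"]&(d>0)&(P[...,2]>45)&(P[...,2]<85)&(abs(g[...,1])<25)
for lo in range(-130,0,15):
    k=k0&(g[...,0]>=lo)&(g[...,0]<lo+15)
    if k.sum()>50: print("tube x",lo+7,k.sum(),"y",np.percentile(g[k][:,1],[1,99]),"z top",np.percentile(g[k][:,2],97))
print(g[k0][:,0].max())
E
```

```text
t: 13.9
tool_pos: [520.6, 57.2, 21.3]
tool_rot: [0.0, 0.799, 0.602, 0.0]
force: [-0.1, -0.0, 0.5]
width: 37.4
grip_force: 0.0
t 13.90 tcp [520.6  57.2  21.3] yaw 1.2918 q [-0.12  0.56  1.63 -0.    0.95  0.16]
tube x -123 899 y [-7.661 11.684] z top 67.11674419330082
tube x -108 1140 y [-8.09  11.697] z top 67.10593132625365
tube x -93 1225 y [-7.776 11.566] z top 66.84206463097999
tube x -78 1369 y [-7.806 11.432] z top 66.84286538393161
tube x -63 1529 y [-7.698 11.328] z top 66.89092059592134
tube x -48 1711 y [-8.044 11.193] z top 66.84858593169369
tube x -33 1903 y [-7.942 11.164] z top 66.93536277764903
tube x -18 1365 y [-7.879 10.751] z top 66.57134981054068
-13.599898801165248
```

The tube has dropped 5 mm onto the rail, with its top at about 66 mm, and the fingers are clear at 0 N. Next I'll raise, move back behind the cap and shut the fingers.

```bash
python3 -m creep '[[[0,0,-0.01],[0,0,0],45],[[0,0,-0.02],[0,0,0],45],[[0,0,-0.02],[0,0,0],45],[[0,0,-0.01],[0,0,-0.009],45],[[-0.02,-0.0016,0],[0,0,0],0],[[-0.03,0,0],[0,0,0],0],[[-0.03,0,0],[0,0,0],0],[[-0.015,0,0],[0,0,0],0]]'
python3 -m creep '[[[0,0,0.01],[0,0,0],0],[[0,0,0.015],[0,0,0],0],[[0,0,0.012],[0,0,0],0],[[0,0,0.008],[0,0,0],0],[[0,0,0.004],[0,0,0],0],[[0,0,0.002],[0,0,0],0],[[0,0,0],[0,0,0],0],[[0,0,0],[0,0,0],0]]'
python3 - <<'E'
from plan import *
np.set_printoptions(precision=3,suppress=True)
st(); K=cal("wrist"); im,d=cams.grab_frame("wrist"); cv2.imwrite("pics/w6.png",im)
yy,xx=np.mgrid[0:400,0:640]; P=w_depth(np.c_[xx.ravel(),yy.ravel()],d.ravel(),"wrist",K).reshape(400,640,3); np.savez("w6",im=im,d=d,P=P)
O=np.array([544.85,144.2]); u=np.array([.261,.965]); v=np.array([-u[1],u[0]])
g=np.stack([(P[...,:2]-O)@u,(P[...,:2]-O)@v,P[...,2]],-1); p=np.array(robot.get_obs()["tool_pos"])[:2]-O; print("tcp gauge",p@u,p@v)
f=finder.masks_of("blue_mid","wrist")[0]; k0=f["region"]&(d>0)&(P[...,2]>50)&(P[...,2]<75)&(abs(g[...,1])<25)&(g[...,0]<20)
print("tube x",g[k0][:,0].min(),g[k0][:,0].max(),"y",np.percentile(g[k0][:,1],[1,99]))
k=(im.max(2)<60)&(abs(g[...,1]-2)<12)&(g[...,0]<-150)&(g[...,2]<90)&(d>0)
print("finger",k.sum(),"x max",np.percentile(g[k][:,0],[50,99]),"z",np.percentile(g[k][:,2],[1,5]),"y",np.percentile(g[k][:,1],[1,99]))
E
```

```text
t: 15.0
tool_pos: [493.3, -35.0, 81.4]
tool_rot: [-0.0, 0.796, 0.605, -0.0]
force: [0.8, 0.2, 0.8]
width: 0.1
grip_force: 0.0
t: 16.0
tool_pos: [493.8, -34.0, 30.6]
tool_rot: [0.0, 0.796, 0.605, 0.0]
force: [-1.1, -0.2, 0.7]
width: -0.3
grip_force: 0.0
t 16.00 tcp [493.8 -34.   30.6] yaw 1.3007 q [-0.31  0.51  1.71 -0.    0.92 -0.04]
tcp gauge -185.28598219115688 2.7778835185005613Traceback (most recent call last):
  File "<stdin>", line 8, in <module>
    return umr_minimum(a, axis, None, out, keepdims, initial, where)
ValueError: zero-size array to reduction operation minimum which has no identity
```

View pics/w6.png

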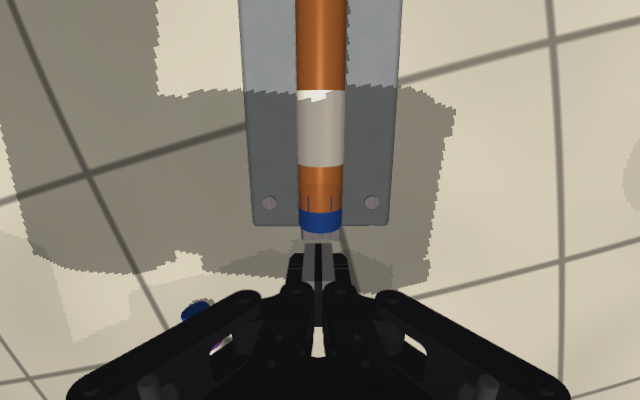

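The wrist view shows the tube on the rail with its cap's lower edge at (320,233). The shut fingers at (318,245) are just behind it and in line. I'll check heights and the gap.

```bash
python3 - <<'E'
import numpy as np
np.set_printoptions(precision=1,suppress=True)
P=np.load("w6.npz")["P"]; O=np.array([544.85,144.2]); u=np.array([.261,.965]); v=np.array([-u[1],u[0]])
for r in (180,200,215,224,229,232,235,240,243,246,250,256):
    for c in (312,325): p=P[r,c]; print(r,c,np.r_[(p[:2]-O)@u,(p[:2]-O)@v,p[2]],end=" ")
    print()
E
```

```text
180 312 [-138.8    5.5   66.6] 180 325 [-139.1    0.1   65.6] 
200 312 [-147.9    5.6   65.5] 200 325 [-147.8    0.1   65.8] 
215 312 [-154.9    5.7   64.9] 215 325 [-154.9    0.1   65.1] 
224 312 [-159.4    5.8   64.4] 224 325 [-159.1    0.1   65.2] 
229 312 [-161.9    5.8   64.2] 229 325 [-161.3    0.1   65.5] 
232 312 [-162.8    5.8   65.4] 232 325 [-162.5    0.1   66.1] 
235 312 [-172.3    6.2   47.6] 235 325 [-172.6   -0.4   47.2] 
240 312 [-197.5    7.3    0.6] 240 325 [-197.5   -1.4    0.7] 
243 312 [-175.     6.2   51.4] 243 325 [-174.3   -0.2   52.9] 
246 312 [-174.3    6.1   56. ] 246 325 [-174.7   -0.2   55.3] 
250 312 [-174.3    6.    60.1] 250 325 [-174.2   -0.1   60.4] 
256 312 [-174.3    5.9   66.1] 256 325 [-174.7    0.    65.3]
```

Heights check out: cap face at gauge x -163, finger fronts at -174 with tips at z about 51. Contact with ring 3 should come after about 108 mm of travel. I'll push gently.

```bash
python3 -m creep '[[[0.005,0,0],[0,0,0],0],[[0.003,0,0],[0,0,0],0],[[0.002,0,0],[0,0,0],0],[[0.003,0,0],[0,0,0],0],[[0.005,0,0],[0,0,0],0],[[0.007,0,0],[0,0,0],0],[[0.008,0,0],[0,0,0],0],[[0.007,0,0],[0,0,0],0]]'
python3 -m creep '[[[0.008,0,0],[0,0,0],0],[[0.008,0,0],[0,0,0],0],[[0.008,0,0],[0,0,0],0],[[0.008,0,0],[0,0,0],0],[[0.008,0,0],[0,0,0],0],[[0.007,0,0],[0,0,0],0],[[0.005,0,0],[0,0,0],0],[[0.003,0,0],[0,0,0],0]]'
python3 - <<'E'
from plan import *
np.set_printoptions(precision=2,suppress=True)
st(); K=cal("wrist"); im,d=cams.grab_frame("wrist"); cv2.imwrite("pics/w7.png",im)
yy,xx=np.mgrid[0:400,0:640]; P=w_depth(np.c_[xx.ravel(),yy.ravel()],d.ravel(),"wrist",K).reshape(400,640,3)
O=np.array([544.85,144.2]); u=np.array([.261,.965]); v=np.array([-u[1],u[0]])
g=np.stack([(P[...,:2]-O)@u,(P[...,:2]-O)@v,P[...,2]],-1); p=np.array(robot.get_obs()["tool_pos"])[:2]-O; print("tcp gauge",p@u,p@v)
for r in range(222,252,3): print(r,g[r,314],g[r,324])
E
```

```text
t: 17.1
tool_pos: [504.5, 5.2, 30.4]
tool_rot: [0.0, 0.796, 0.606, 0.0]
force: [0.7, -1.8, 1.7]
width: -0.3
grip_force: 1.2
t: 18.1
tool_pos: [519.0, 57.9, 30.3]
tool_rot: [-0.0, 0.796, 0.606, -0.0]
force: [-0.3, -3.5, 3.4]
width: -0.1
grip_force: 1.5
t 18.10 tcp [519.   57.9  30.3] yaw 1.3010 q [-0.12  0.55  1.63 -0.    0.97  0.15]
tcp gauge -89.8272384351048 2.3960793006569157
222 [-62.27   4.48  66.4 ] [-62.44   0.15  66.03]
225 [-63.71   4.49  66.31] [-63.55   0.16  66.74]
228 [-65.26   4.51  65.98] [-65.22   0.15  66.13]
231 [-66.75   4.52  65.84] [-66.8    0.14  65.77]
234 [-68.21   4.54  65.78] [-68.19   0.14  65.87]
237 [-69.71   4.55  65.65] [-69.35   0.15  66.49]
240 [-71.44   4.57  65.09] [-70.81   0.15  66.47]
243 [-72.65   4.58  65.63] [-72.62   0.13  65.73]
246 [-74.36   4.6   65.17] [-74.45   0.12  65.04]
249 [-75.87   4.61  65.13] [-75.3    0.14  66.29]
```

Still moving freely: the cap is at about -79, so the tip is near 71, with about 12 mm to go. I'll go on slowly, watching the force.

```bash
python3 -m creep '[[[0.002,0,0],[0,0,0],0],[[0.002,0,0],[0,0,0],0],[[0.0015,0,0],[0,0,0],0],[[0.0015,0,0],[0,0,0],0],[[0.001,0,0],[0,0,0],0],[[0.001,0,0],[0,0,0],0],[[0.001,0,0],[0,0,0],0],[[0,0,0],[0,0,0],0]]'
```

```text
t: 19.15
tool_pos: [521.6, 67.4, 30.3]
tool_rot: [-0.0, 0.796, 0.606, 0.0]
force: [0.1, -2.0, 2.7]
width: -0.2
grip_force: 1.2
```

```bash
python3 -m creep '[[[0.0004,0,0],[0,0,0],0],[[0.0004,0,0],[0,0,0],0],[[0.0004,0,0],[0,0,0],0],[[0.0004,0,0],[0,0,0],0],[[0,0,0],[0,0,0],0],[[0,0,0],[0,0,0],0],[[0,0,0],[0,0,0],0],[[0,0,0],[0,0,0],0]]'
```

```text
t: 20.15
tool_pos: [522.1, 68.9, 30.3]
tool_rot: [-0.0, 0.796, 0.605, 0.0]
force: [-0.3, -1.4, 1.6]
width: -0.1
grip_force: 1.1
```

```bash
python3 -m creep '[[[0.0003,0,0],[0,0,0],0],[[0.0003,0,0],[0,0,0],0],[[0.0003,0,0],[0,0,0],0],[[0.0003,0,0],[0,0,0],0],[[0,0,0],[0,0,0],0],[[0,0,0],[0,0,0],0],[[0,0,0],[0,0,0],0],[[0,0,0],[0,0,0],0]]'
python3 - <<'E'
from plan import *
np.set_printoptions(precision=2,suppress=True)
st(); im,d=cams.grab_frame("top"); cv2.imwrite("pics/t8.png",cv2.resize(im[180:260,170:300],None,fx=6,fy=6,interpolation=cv2.INTER_CUBIC))
E
```

```text
t: 21.15
tool_pos: [522.4, 69.9, 30.3]
tool_rot: [0.0, 0.796, 0.606, -0.0]
force: [0.3, -4.5, 2.3]
width: 0.1
grip_force: 2.0
t 21.15 tcp [522.4  69.9  30.3] yaw 1.3008 q [-0.09  0.55  1.62 -0.    0.97  0.18]
```

View pics/t8.png

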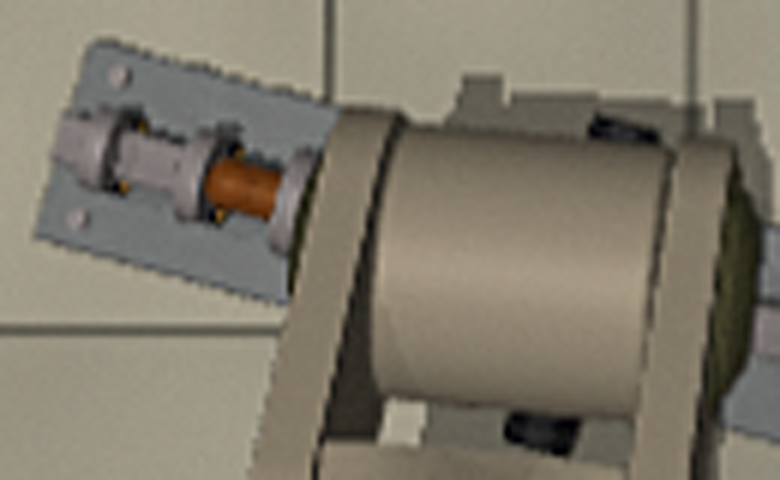

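The top view shows the tube through ring 2, with its tip at (208,180) entering ring 3. The force is starting to rise. One more small push should confirm the stop.

```bash
python3 -m creep '[[[0.0003,0,0],[0,0,0],0],[[0.0003,0,0],[0,0,0],0],[[0.0003,0,0],[0,0,0],0],[[0.0003,0,0],[0,0,0],0],[[0,0,0],[0,0,0],0],[[0,0,0],[0,0,0],0],[[0,0,0],[0,0,0],0],[[0,0,0],[0,0,0],0]]'
```

```text
t: 22.2
tool_pos: [522.5, 70.5, 30.3]
tool_rot: [0.0, 0.796, 0.606, -0.001]
force: [-1.5, -8.5, 2.9]
width: 0.3
grip_force: 4.3
```

It moved only half of the commanded 1.2 mm and the force reached 8.5 N, so the ring has stopped it. I'll back straight off, then lift clear.

```bash
python3 -m creep '[[[-0.001,0,0],[0,0,0],0],[[-0.002,0,0],[0,0,0],0],[[-0.005,0,0],[0,0,0],0],[[-0.01,0,0],[0,0,0],0],[[-0.015,0,0],[0,0,0],0],[[-0.02,0,0],[0,0,0],0],[[-0.02,0,0],[0,0,0],0],[[-0.02,0,0],[0,0,0],0]]'
python3 -m creep '[[[0,0,-0.02],[0,0,0],0],[[0,0,-0.04],[0,0,0],0],[[0,0,-0.04],[0,0,0],0],[[-0.03,0,-0.03],[0,0,0],0],[[-0.04,0,0],[0,0,0],0],[[-0.04,0,0],[0,0,0],0],[[-0.03,0,0],[0,0,0],0],[[0,0,0],[0,0,0],0]]'
python3 - <<'E'
from plan import *
np.set_printoptions(precision=2,suppress=True)
st(); K=cal("top"); im,d=cams.grab_frame("top"); cv2.imwrite("pics/t9.png",cv2.resize(im[160:270,170:330],None,fx=5,fy=5,interpolation=cv2.INTER_CUBIC)[:, :800])
yy,xx=np.mgrid[0:400,0:640]; P=w_depth(np.c_[xx.ravel(),yy.ravel()],d.ravel(),"top",K).reshape(400,640,3)
O=np.array([544.85,144.2]); u=np.array([.261,.965]); v=np.array([-u[1],u[0]]); g=np.stack([(P[...,:2]-O)@u,(P[...,:2]-O)@v,P[...,2]],-1)
for lo in range(-100,85,10):
    k=(d>0)&(abs(g[...,1])<9)&(g[...,2]>40)&(g[...,0]>=lo)&(g[...,0]<lo+10)
    print(lo,k.sum(),np.percentile(g[k][:,2],90).round(1),np.median(g[k][:,1]).round(1))
E
```

```text
t: 23.2
tool_pos: [497.5, -19.8, 30.4]
tool_rot: [0.0, 0.796, 0.605, 0.0]
force: [0.8, 1.9, 1.8]
width: 0.1
grip_force: 1.2
t: 24.2
tool_pos: [459.3, -155.4, 159.9]
tool_rot: [-0.001, 0.797, 0.604, -0.0]
force: [-0.0, -1.0, 0.0]
width: -0.2
grip_force: 0.0
t 24.20 tcp [ 459.3 -155.4  159.9] yaw 1.2973 q [-0.57  0.32  1.56 -0.    1.26 -0.3 ]
-100 34 49.7 -0.0
-90 33 49.1 0.5
-80 30 50.5 -0.2
-70 40 65.1 0.1
-60 34 67.3 -0.2
-50 34 67.2 0.0
-40 34 66.7 -0.4
-30 34 67.4 -0.7
-20 33 66.8 0.9
-10 35 66.7 -0.1
0 42 84.4 -0.1
10 24 65.7 -0.3
20 33 66.8 0.2
30 32 64.9 0.1
40 45 78.3 -0.4
50 24 69.0 -0.3
60 33 67.2 0.5
70 31 66.6 -0.9
80 39 71.7 0.5
```

View pics/t9.png

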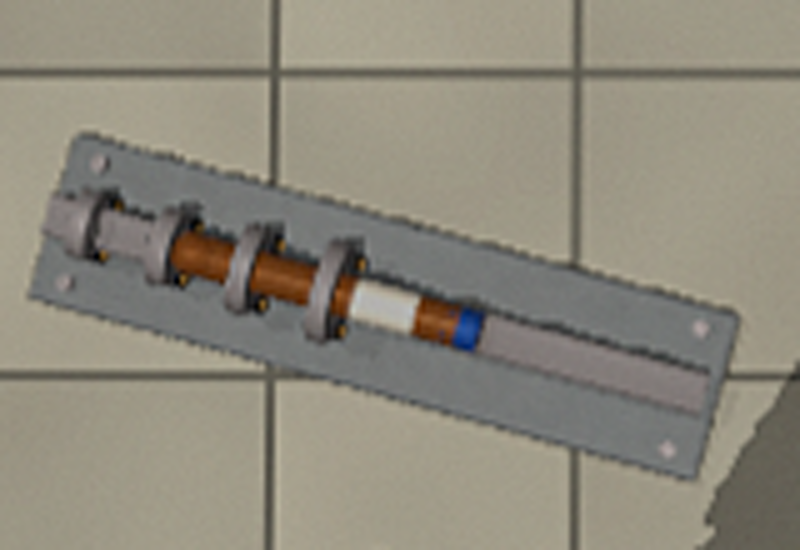

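The top view shows the tube level and in line on the rail, through two rings, with its tip at (177,248) against the third ring and its cap at (468,330). The arm is clear, so I'll hand in.

```bash
python3 -c "
from workcell import workorder; print(workorder.hand_in())"
```

```text
the job is handed in; nothing more can be done
None
```

The job is handed in: the blue-capped tube lies released on the V rail, pushed through the first two rings and stopped at the third. The arm is clear and nothing else was touched; hand-in returned no verdict.

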